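# Shut the tin mixer and hold its run knob on the third click

### The arm

A 6-joint arm with a two-finger parallel gripper is mounted at the origin on the work surface. World frame = base frame: x ahead of the robot, y to its left, z up, the work surface at z = 0. Lengths are in m, angles in rad, forces in N, time in s.
With the tool pointing down it reaches from about 0.4 to 0.825 m from the base axis. Payload 7 kg.
Tool frame: the origin (TCP) lies between the finger pads; the fingertips stand 14 mm ahead of it and the grasp point (between the pads) lies 5 mm behind it (tcp_to_tips is the distance from the TCP to the fingertips, in m); z points along the fingers, y is the direction in which the jaws open and shut (so a half turn about z gives the same grasp; the last joint's range is limited). The gripper opens to 85 mm and grips with 20 to 120 N. Pads are 22 mm wide; open, the fingers measure 114 mm over their backs; the gripper's body (76 mm by 85 mm) begins 54 mm behind the grasp point. The pads swing forward as they close: fully open they stand 13 mm farther back than shut.
Start: joints at [1.507, 0.359, 0.012, 0, -1.224, -0.288], TCP at [0.233, 0.634, 0.245] pointing down, gripper open.
Joint ranges: [-3.07, 3.07], [-1.43, 2.12], [-1.02, 1.25], [-3.03, 1.67], [-3.05, -0], [-3.03, 3.03]. Speed limits (rad/s): [2.39, 2.39, 3.01, 3.14, 3.14, 3.14].

### API

Orientations are given as [roll, pitch, yaw] about the fixed x, y, z axes, in that order (R = Rz(yaw) Ry(pitch) Rx(roll)).
In Python, from station import * gives the robot as it stands.
- The arm moves only by the tool play_rows, never from a script. Its argument "increments" is a list of rows, each an object with "translation": the shift along the tool's x, y, z in cm, a list of three; "yaw": the turn about the tool's z in degrees. A call has 1 to 20 rows; each row shifts and turns the pose as measured when the row begins, along the tool's axes as they then stand; what a row does not reach is not made up. A row lasts 1/8 s, in which the tool goes at most 62.5 mm and 10.7 degrees, less where a joint would pass 70% of its speed; a pose out of reach is approached as far as the arm can. A call with a gripper value outside its range is refused whole. "grip" is the finger opening in cm, from 0 to 8.54, set as the call begins (left out, the last holds). The fingers move at their own pace and stop on an object; the grip force is fixed at half the most. Time passes only in rows, so rows that do not move let the fingers close. It gives the time, the measured TCP pose, the force and the opening at its end, in the units of the state.
- get_obs(): the state, without advancing time (a new reading comes with each control period).
- snapshot(name): name is "scene" or "top"; returns the picture (400x640x3 uint8, red, green, blue); there is no depth.
- camera_params(name): a dict with "vfov" (degrees; the focal length in pixels is half the picture's height over the tangent of half this angle, whatever the lens; pixels are square), "cx", "cy" (the principal point, pixels), "R" (3x3) and "t" (3): a world point X has camera coordinates R X + t. Camera axes: x right, y down, z forward; pixel columns grow to the right and rows downward; lengths in m; the calibration is good to about 2 mm. A picture is of the moment at which its call begins. camera_params takes no time and is no camera call.
- sign_off(): hands the job in, once; it reports no verdict.
Trained networks look in the newest picture that a camera, given by its name, has taken for a name from the list of things; names that differ only in an ending like _2 or _b are one class to them, and where a whole thing is asked for, a point or a joint stands for the part that bears it (a point fixed in the world has none). Each returns a list of dicts, best first, with "confidence" (0 to 1); they miss things now and then, are a little off and sometimes report something else, mostly with a low value. They report only what shows in the picture. A call takes as long as a camera call. They do not tell look-alikes from the thing itself.
- cut_out(camera, query): "pixels" (400x640 bool, what is visible of it) and "xy" ([column, row] in pixels, amid what is visible of it).
The state is a dict: "time": time; "joint_positions": joint angles; "dq": joint speeds; "effort": joint torques, N m; "tool_pos": TCP position; "tcp_rot": TCP orientation; "ft_force": force on the tool from outside, world axes, zero at the start; "ft_torque": the same for the moment, N m; "finger_gap": finger opening in m.
Only numpy, scipy, OpenCV 4.12 (cv2) and the standard library are available. Lean on these libraries where they do the work, as an engineer would, in place of code of your own. Each camera call takes 0.05 s, during which the arm holds its last target.

### The job

Get the small paint tin mixer running: lower its open cover gently onto its stop, all the way shut, guiding it down and not letting it drop. Then turn the black spring-return run knob on the separate control box clockwise from home, counting the clicks, to the third one and not on past it; it springs back if let go, so finish while still holding the knob there. Leave the other things on the bench where they are.

Things in the scene. Friction and masses are not known exactly. Their poses are not given: they have to be found in the camera images.
- mixer: grey open-topped steel mixer housing screwed to the bench, 180 mm (its x) by 200 mm (its y) and 95 mm high, a paint tin clamped inside; origin at the centre of its underside, z up, its x axis points from its front (the side facing the robot, give or take its yaw) to its hinge side. Mixer and control box may stand either way round: mixer left and control box right, or swapped
- cover (a joint): angle of the mixer's cover in rad: 0 = shut, lying on its stop; grows as it opens, up to 1.4; it starts raised at about 1.0 to 1.35. The hinge is stiff enough to keep the raised cover in place, but below some 0.7 to 0.95 rad the cover (about 0.6 kg) falls by itself if not supported; less than 4 N at the bar carry it or push it down
- cover_bar (a point): middle of the round steel bar handle on the cover's free edge: 12 mm thick, 130 mm long between its two side arms (117 mm clear), parallel to the hinge (the cover's y axis), and clear of the cover plate's edge by 39 mm. It moves on an arc of 225 mm radius about cover_hinge; with the cover shut the bar is 103 mm above the bench and in front of the housing. The axes turn with the cover: x points from the bar to the hinge, y along the bar
- cover_hinge (a point): point on the hinge axis of the cover, mid-width, 103 mm above the bench; axes turn with the cover, y lies along the hinge axis (level)
- control_box: grey steel control box screwed to the bench, 130 x 130 mm, 70 mm high, a round aluminium dial plate and the run knob in the middle of its top; origin at the centre of its underside, z up. Six dark marks on the dial plate, 24 degrees apart, show home (on the box's -x side) and the five clicks, clockwise seen from above
- run_knob (a joint): angle of the run knob in rad: 0 = home, grows as it is turned clockwise seen from above, end stop at 2.094. It clicks every 24 degrees (0.419 rad): first click at 0.419, second at 0.838, third at 1.257. It starts at home. The resisting torque rises to at most about 0.33 N m before each click and falls off to about 0.05 N m just before the click is reached; on the click it is about 0.2 N m. A spring turns it back home as soon as it is let go
- run_knob_grip (a point): on the knob's vertical axis at the height to grip it, 106 mm above the bench. The knob is a black upright bar grip, 50 mm long, 14 mm thick and 36 mm high on a 50 mm disc, its top 118 mm above the bench, the underside of the bar 82 mm, with the disc at that height; x of this frame lies along the bar and turns with it, y is across it. A pale line on top of the bar is its pointer: it points along -x of this frame
- hardener_bottle: small grey plastic bottle, 34 mm wide, 65 mm tall, standing between the mixer and the control box; origin at the centre of its underside
- tape_roll: roll of masking tape lying flat, 90 mm across, 25 mm high, near the robot; origin at the centre of its underside
- sanding_block: cork sanding block, 100 x 60 x 26 mm, near the robot; origin at the centre of its underside
- paint_tin: closed paint tin, 100 mm wide, 120 mm tall, towards the left side of the bench; origin at the centre of its underside
- thinner_bottle: clear bottle, 72 mm wide, 190 mm tall, towards the right side; origin at the centre of its underside
- mixing_cup: white mixing cup, 80 mm wide, 100 mm tall, towards the left side; origin at the centre of its underside
- filler_knife: filler knife lying flat towards the right side; origin in its underside
There are look-alikes about, which are no part of the job. Leave any purple look-alike of the control_box alone.

How it is judged:
On the way, in this order (a step that is already met when the one before it is completed fails the run):
1. the cover is shut on its stop while the run knob is still at home (value of joint cover below 0.03 rad and value of joint run_knob below 0.15 rad), for 0.2 s.
2. the run knob is on the third click, in the robot's fingers (value of joint run_knob between 1.14664 and 1.36664 rad and contact force between the fingers and control_box above 1 N), for 0.3 s.
At the end, for the whole second after the job is handed in: The cover is shut (within 0.03 rad of its stop) and the run knob stands still on the third click (1.257 rad, give or take 0.11 rad), held there by the robot's fingers with more than 1 N (all of step 2 and value of joint cover below 0.03 rad and velocity of joint run_knob between -0.1 and 0.1 rad/s); the arm keeps its last pose, push and grip.
It fails at once if the cover comes down on its stop too fast (over 1 rad/s in the last 0.3 rad) (value of joint cover below 0.3 rad and velocity of joint cover below -1 rad/s).
It fails at once if the run knob is turned well past the third click (over half a click) (value of joint run_knob above 1.47608 rad).
It fails at once if a bystander is pushed more than 40 mm away (distance of any of hardener_bottle, tape_roll, sanding_block, paint_tin, thinner_bottle, mixing_cup, filler_knife from where it was at the start of the episode above 0.04 m).
It fails at once if a standing bystander is tipped over (angle between any of hardener_bottle, paint_tin, thinner_bottle, mixing_cup's own z axis and vertical above 0.6 rad).
It also fails if it takes over 64 s, if anything falls off the work surface, if the arm or the gripper's body presses on something with over 40 N, if the wrist force passes 120 N, or if a joint passes its speed limit or range.

## Working session

There is one attempt and no reset: what is moved stays moved. The work goes in short steps, Python scripts to look and compute and a tool call to move; the robot and the scene stay as the last step left them, time stands still between calls to the robot, and variables do not carry over. Pictures are saved under pics/ and viewed, and the job is handed in when it is done.

Besides the shell and the picture viewer there is one more tool, called after ">>>" by a JSON object that holds its "method" and its "body". play_rows: Moves the arm, as the interface text tells. Its arguments: {"type":"object","properties":{"increments":{"type":"array"},"grip":{"type":"number"}},"required":["increments"]}

```bash
ls; mkdir -p pics; cat > h.py <<'E'
from station import *
import numpy as np, cv2
def save(n,im): cv2.imwrite('pics/'+n+'.png',im[:,:,::-1])
E
python3 - <<'E'
from h import *
print({k:np.round(v,3).tolist() for k,v in get_obs().items()})
for c in ['scene','top']:
    save(c+'0',snapshot(c)); p=camera_params(c); print(c,p)
E
```

```text
pics
{'time': 0.0, 'joint_positions': [1.507, 0.359, 0.011, -0.0, -1.224, -0.288], 'dq': [0.001, 0.001, -0.001, 0.0, -0.0, -0.001], 'effort': [-0.001, -58.332, 29.341, 6.936, -0.006, 0.0], 'tool_pos': [0.232, 0.633, 0.244], 'tcp_rot': [3.14, -0.0, -0.352], 'ft_force': [-0.065, 0.158, -0.457], 'ft_torque': [-0.001, 0.005, -0.005], 'finger_gap': 0.086}
scene {'vfov': 56.58575144195206, 'cx': 317.85364829744356, 'cy': 200.35929282079854, 'R': array([[ 0.31119485,  0.95016774,  0.0184126 ],
       [ 0.66502734, -0.20388459, -0.71844952],
       [-0.67889351,  0.23582267, -0.69533536]]), 't': array([-0.15767177, -0.2618186 ,  1.43015432])}
top {'vfov': 43.67548567075774, 'cx': 315.7254653848808, 'cy': 199.90403777724762, 'R': array([[ 0.0186002 , -0.999718  , -0.01476297],
       [-0.99747595, -0.01754244, -0.06880402],
       [ 0.06852564,  0.01600547, -0.99752096]]), 't': array([0.00327339, 0.50421305, 1.62000432])}
```

View pics/scene0.png

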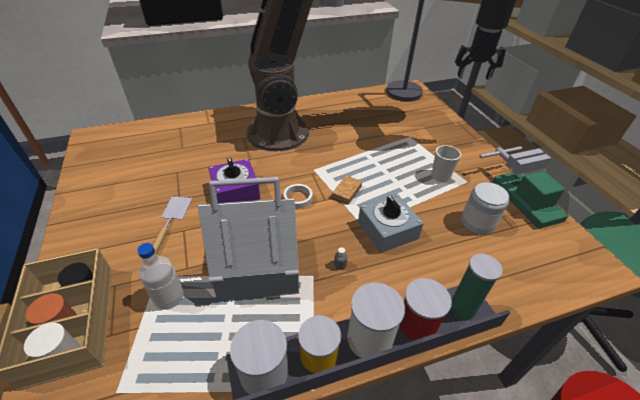

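View pics/top0.png

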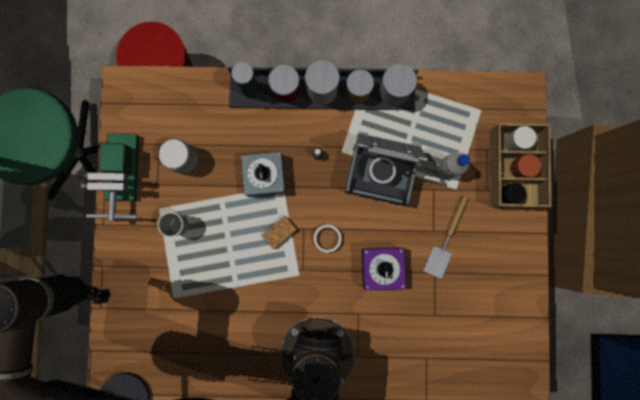

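The scene view looks back at the robot: purple look-alike at (233,180), mixer with open cover at (250,240), grey control box at (390,215). In the top view the grey box is at (263,174), the mixer at (383,175), the purple box at (384,269) and the hardener bottle at (319,154).

```bash
cat >> h.py <<'E'
def K(c):
    p=camera_params(c); f=200/np.tan(np.radians(p['vfov'])/2); return p,f
def proj(c,X):
    p,f=K(c); Y=np.atleast_2d(X)@p['R'].T+p['t']; return np.c_[f*Y[:,0]/Y[:,2]+p['cx'],f*Y[:,1]/Y[:,2]+p['cy']]
def back(c,uv,z):
    p,f=K(c); d=p['R'].T@np.array([(uv[0]-p['cx'])/f,(uv[1]-p['cy'])/f,1]); C=-p['R'].T@p['t']
    return C+d*(z-C[2])/d[2]
E
python3 - <<'E'
from h import *
np.set_printoptions(precision=3,suppress=True)
hts=dict(control_box=.07,run_knob=.118,mixer=.095,cover=.103,cover_bar=.25,hardener_bottle=.06)
for c in ['top','scene']:
    im=snapshot(c)
    for q in hts:
        for d in cut_out(c,q)[:3]:
            m=d['pixels']; ys,xs=np.nonzero(m)
            print(c,q,round(d['confidence'],2),np.round(d['xy'],1),'n',m.sum(),'bbox',xs.min(),xs.max(),ys.min(),ys.max(),'world@h',back(c,d['xy'],hts[q]))
            if q in('control_box','run_knob','cover_bar'):np.save(f'm_{c}_{q}_{round(d["xy"][0])}.npy',m)
    print(c,'C',-camera_params(c)['R'].T@camera_params(c)['t'])
a=snapshot('top'); s=snapshot('scene')
save('ctop',cv2.resize(a[110:300,220:440],None,fx=3.6,fy=3.1,interpolation=cv2.INTER_CUBIC))
save('cbox',np.hstack([cv2.resize(a[144:204,233:293],(400,400),interpolation=cv2.INTER_CUBIC),cv2.resize(s[180:260,350:430],(400,400),interpolation=cv2.INTER_CUBIC)]))
save('cmix',np.hstack([cv2.resize(a[125:215,335:425],(400,400),interpolation=cv2.INTER_CUBIC),cv2.resize(s[170:310,180:320],(400,400),interpolation=cv2.INTER_CUBIC)]))
E
```

```text
top control_box 0.83 [384.3 267.2] n 1803 bbox 361 405 247 290 world@h [ 0.292 -0.208  0.07 ]
top control_box 0.78 [263.5 176. ] n 1732 bbox 241 285 152 195 world@h [0.574 0.18  0.07 ]
top control_box 0.27 [260.9 172.3] n 210 bbox 254 270 163 179 world@h [0.586 0.188 0.07 ]
top run_knob 0.7 [262.3 173.1] n 185 bbox 255 269 164 179 world@h [0.577 0.178 0.118]
top run_knob 0.68 [385.8 267.1] n 194 bbox 377 392 261 276 world@h [ 0.296 -0.206  0.118]
top mixer 0.68 [382.4 168.5] n 4016 bbox 345 425 132 204 world@h [ 0.601 -0.196  0.095]
top cover 0.61 [392.  148.4] n 1066 bbox 357 425 133 161 world@h [ 0.664 -0.224  0.103]
top cover 0.27 [383.5 169.5] n 4081 bbox 345 426 131 204 world@h [ 0.597 -0.198  0.103]
top cover_bar 0.67 [389.4 148.3] n 1088 bbox 357 425 132 161 world@h [ 0.638 -0.197  0.25 ]
top cover_bar 0.28 [174.3 224. ] n 615 bbox 157 188 210 236 world@h [0.413 0.406 0.25 ]
top hardener_bottle 0.75 [263.8 169.7] n 223 bbox 254 269 163 180 world@h [0.595 0.18  0.06 ]
top hardener_bottle 0.55 [313.6 153.1] n 99 bbox 312 322 148 159 world@h [0.652 0.021 0.06 ]
top C [ 0.392 -0.0
[... 264 characters left out ...]
ld@h [ 0.304 -0.208  0.07 ]
scene run_knob 0.68 [229.7 171.9] n 179 bbox 224 239 159 177 world@h [ 0.332 -0.213  0.118]
scene run_knob 0.49 [393.5 208.5] n 308 bbox 382 400 196 218 world@h [0.607 0.174 0.118]
scene run_knob 0.47 [173.2 210.7] n 632 bbox 153 189 197 251 world@h [ 0.446 -0.375  0.118]
scene mixer 0.69 [247.4 246.7] n 9261 bbox 198 298 178 300 world@h [ 0.601 -0.213  0.095]
scene cover 0.8 [246.7 232.3] n 7414 bbox 198 297 177 276 world@h [ 0.562 -0.207  0.103]
scene cover_bar 0.92 [248.8 234.2] n 7491 bbox 197 297 177 277 world@h [ 0.699 -0.211  0.25 ]
scene hardener_bottle 0.75 [342.1 259. ] n 239 bbox 333 347 249 269 world@h [0.68  0.006 0.06 ]
scene C [ 1.194 -0.241  0.809]
```

View pics/cbox.png

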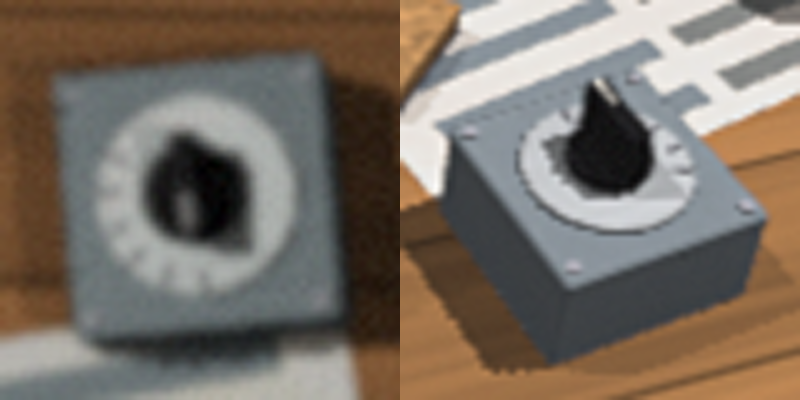

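View pics/cmix.png

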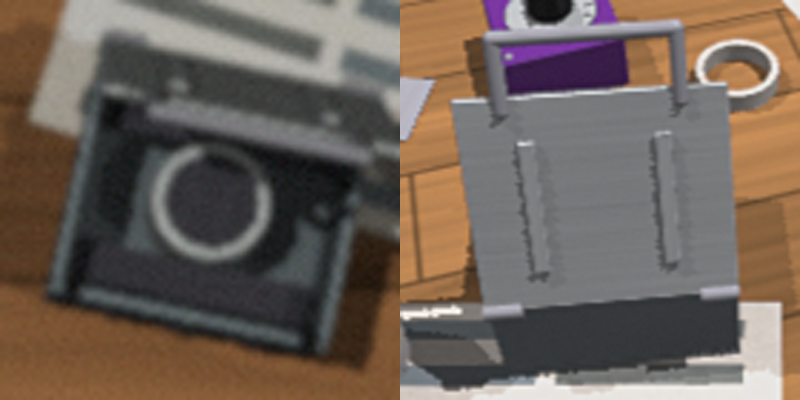

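View pics/ctop.png

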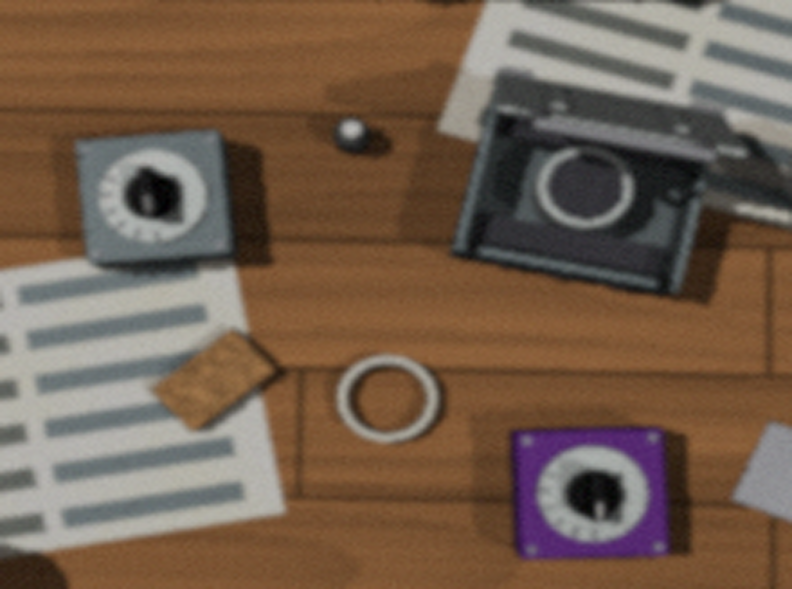

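```bash
cat > fit.py <<'E'
from h import *
from scipy.optimize import least_squares
np.set_printoptions(precision=4,suppress=True)
ct=lambda u,v:(335+u/4.444,125+v/4.444)
cs=lambda u,v:(180+(u-400)/2.857,170+v/2.857)
def M(x,y,yaw,P):
    c,s=np.cos(yaw),np.sin(yaw); P=np.atleast_2d(P); return np.c_[x+c*P[:,0]-s*P[:,1],y+s*P[:,0]+c*P[:,1],P[:,2]]
def bar(hx,th,s=0): return [hx-.225*np.cos(th),s,.103+.225*np.sin(th)]
def pts(p):
    x,y,yaw,hx,th=p
    T=proj('top',M(x,y,yaw,[[-.09,.1,.095],[-.09,-.1,.095],[.09,.1,.095],bar(hx,th,.065),bar(hx,th,-.065)]))
    S=proj('scene',M(x,y,yaw,[bar(hx,th,.065),bar(hx,th,-.065),bar(hx,th,0)]))
    return np.r_[T,S]
obs=np.array([ct(48,297),ct(325,352),ct(92,85),ct(150,110),ct(370,160),cs(680,28),cs(490,40),cs(585,34)])
if __name__=='__main__':
    w=np.array([1]*5+[2]*3)[:,None]
    r=least_squares(lambda p:np.r_[((pts(p)-obs)*w).ravel(),(p[3]-.095)/.01],[.6,-.2,-.2,.095,1.2])
    print(r.x); print(pts(r.x)-obs)
    x,y,yaw,hx,th=r.x
    print('bar',M(x,y,yaw,[bar(hx,t) for t in (th,.8,.4,0)]),'hinge',M(x,y,yaw,[[hx,0,.103]]))
    # overlay
    for c,(x0,y0,sz) in dict(top=(330,115,110),scene=(175,165,140)).items():
        im=cv2.resize(snapshot(c)[y0:y0+sz,x0:x0+sz],(600,600),interpolation=cv2.INTER_CUBIC)
        def ln(L,col):
            q=(proj(c,M(x,y,yaw,L))-[x0,y0])*600/sz
            cv2.polylines(im,[np.int32(np.round(q))],False,col,1)
        ln([[-.09,-.1,.095],[-.09,.1,.095],[.09,.1,.095],[.09,-.1,.095],[-.09,-.1,.095]],(255,0,0))
        ln([bar(hx,th,-.065),bar(hx,th,.065)],(0,255,0)); ln([[hx,-.1,.103],[hx,.1,.103]],(255,255,0))
        save('ov_'+c,im)
E
python3 fit.py
```

```text
[ 0.5893 -0.1928 -0.1709  0.112   1.1582]
[[-1.1429  2.5608]
 [-0.2948  2.1697]
 [-0.4911 -5.7273]
 [-0.3737  0.3567]
 [-2.4951 -2.0347]
 [-1.2689 -0.62  ]
 [ 0.4049  0.4307]
 [-0.1053 -0.1211]]
bar [[ 0.6107 -0.1965  0.3091]
 [ 0.5451 -0.1852  0.2644]
 [ 0.4954 -0.1766  0.1906]
 [ 0.4779 -0.1736  0.103 ]] hinge [[ 0.6996 -0.2118  0.103 ]]
```

View pics/ov_top.png

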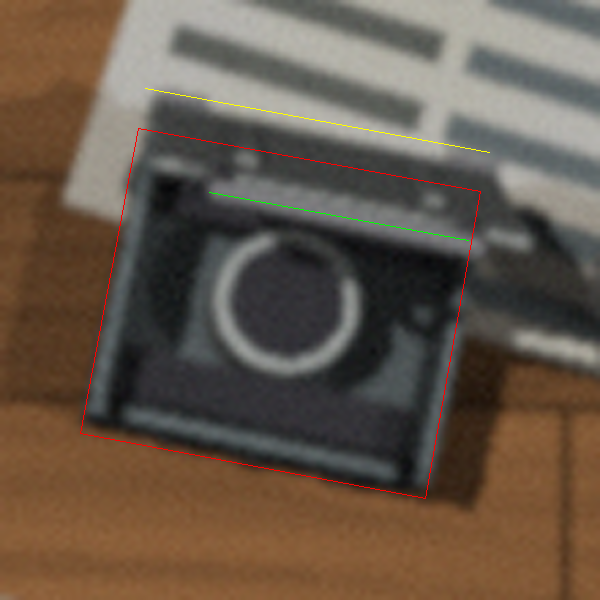

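View pics/ov_scene.png

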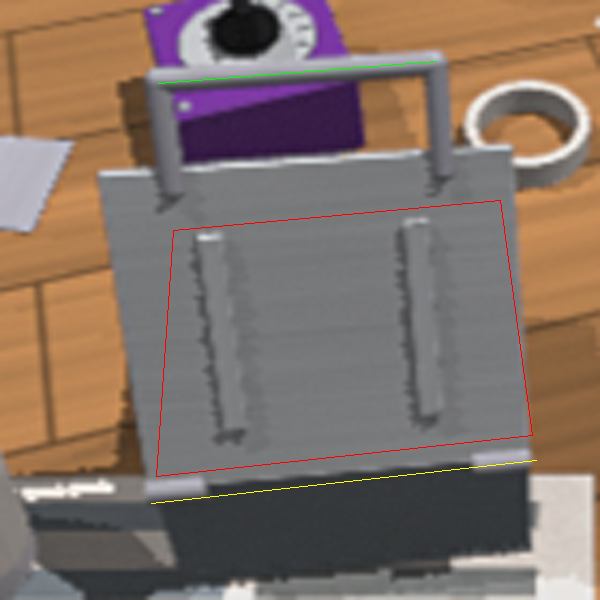

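```bash
cat > fit2.py <<'E'
from fit import *
ot=lambda u,v:(330+u*110/600,115+v*110/600)
os_=lambda u,v:(175+u*140/600,165+v*140/600)
# params: hinge x,y,yaw,th ; local frame origin at hinge
def pts2(p):
    x,y,yaw,th=p
    return np.r_[proj('top',M(x,y,yaw,[bar(0,th,.065),bar(0,th,-.065)])),
      proj('scene',M(x,y,yaw,[bar(0,th,.065),bar(0,th,-.065),[0,.1,.103],[0,-.1,.103]]))]
obs2=np.array([ot(214,187),ot(474,242),os_(436,64),os_(163,77),os_(530,457),os_(150,490)])
r=least_squares(lambda p:(pts2(p)-obs2).ravel(),[.69,-.2,-.2,1.2])
print(r.x);print(pts2(r.x)-obs2)
x,y,yaw,th=r.x
np.save('mix.npy',r.x)
print(M(x,y,yaw,[bar(0,t) for t in (th,.8,.4,0)]))
for c,(x0,y0,sz) in dict(top=(330,115,110),scene=(175,165,140)).items():
    im=cv2.resize(snapshot(c)[y0:y0+sz,x0:x0+sz],(600,600),interpolation=cv2.INTER_CUBIC)
    def ln(L,col):
        q=(proj(c,M(x,y,yaw,L))-[x0,y0])*600/sz
        cv2.polylines(im,[np.int32(np.round(q))],False,col,1)
    for hx in (.09,):
      ln([[-.09-hx,-.1,.095],[-.09-hx,.1,.095],[.09-hx,.1,.095],[.09-hx,-.1,.095],[-.09-hx,-.1,.095]],(255,0,0))
    ln([bar(0,th,-.065),bar(0,th,.065)],(0,255,0)); ln([[0,-.1,.103],[0,.1,.103]],(255,255,0))
    save('ov2_'+c,im)
# knob/control box
S='pics/cbox.png'
for uv in [(52,75),(322,52),(345,325),(85,345)]:
    print('boxcorner',back('top',(233+uv[0]*.15,144+uv[1]*.15),.07))
for uv in [(-0+537,162),(693,165)]: pass
E
python3 fit2.py
```

```text
[ 0.6942 -0.2132 -0.2013  1.1864]
[[-0.662  -0.3543]
 [-1.1439 -0.14  ]
 [ 0.1308 -0.7829]
 [-1.1734  0.1569]
 [ 0.3003  0.1206]
 [-0.6678  0.0638]]
[[ 0.6116 -0.1964  0.3116]
 [ 0.5406 -0.1819  0.2644]
 [ 0.4912 -0.1718  0.1906]
 [ 0.4738 -0.1682  0.103 ]]
boxcorner [0.6395 0.2541 0.07  ]
boxcorner [0.6528 0.1246 0.07  ]
boxcorner [0.5215 0.1105 0.07  ]
boxcorner [0.5098 0.2346 0.07  ]
```

```bash
python3 - <<'E'
import cv2,numpy as np
cv2.imwrite('pics/ov2.png',np.hstack([cv2.resize(cv2.imread('pics/ov2_top.png'),(400,400)),cv2.resize(cv2.imread('pics/ov2_scene.png'),(400,400))]))
E
```

```text
(no output)
```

View pics/ov2.png

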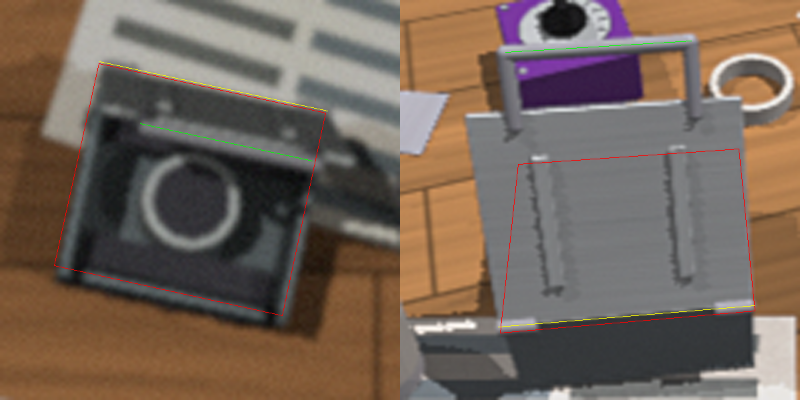

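Candidates for the run knob: grey box in the top view at (263,174), scene (391,208); purple look-alike in the top view at (384,269), scene (232,172). I choose the grey one; the crop shows a grey box with its pointer and home mark on the −x side. There is only one mixer. First I rise and turn the jaws across the bar.

>>> {"method": "play_rows", "body": {"increments": [{"translation": [0,0,-2],"yaw": 10.2},{"translation": [0,0,-2],"yaw": 10.2},{"translation": [0,0,-2],"yaw": 10.2},{"translation": [0,0,-2],"yaw": 10.2},{"translation": [0,0,-2],"yaw": 10.2},{"translation": [0,0,-2],"yaw": 10.2},{"translation": [0,0,-2],"yaw": 10.2},{"translation": [0,0,-2],"yaw": 10.2}], "grip": 8.5}}

```text
time: 2.1
tool_pos: [0.2324, 0.6328, 0.4081]
tcp_rot: [-3.141, -0.004, -1.822]
ft_force: [0.8, 0.5, 0.1]
finger_gap: 0.085
```

```bash
cat >> h.py <<'E'
from scipy.spatial.transform import Rotation as Rn
def to(X,psi=None):
    o=get_obs(); R=Rn.from_euler('xyz',o['tcp_rot']); 
    d=R.inv().apply(np.array(X)-o['tool_pos'])*100
    print('t',round(float(o['time']),2),'pos',np.round(o['tool_pos'],4),'rot',np.round(o['tcp_rot'],3),'F',np.round(o['ft_force'],1),'gap',round(float(o['finger_gap']),4),'q',np.round(o['joint_positions'],2))
    print('need cm tool xyz',np.round(d,2), 'yaw deg', None if psi is None else round(float(np.degrees((o['tcp_rot'][2]-psi+np.pi)%(2*np.pi)-np.pi)),2))
E
python3 -c "
from h import *
to([.612,-.196,.40],-1.772)"
```

```text
t 2.1 pos [0.2324 0.6328 0.4081] rot [-3.141 -0.004 -1.822] F [0.8 0.5 0.1] gap 0.085 q [ 1.51  0.31  0.3  -0.   -1.57 -1.76]
need cm tool xyz [ 70.86 -57.35   1.12] yaw deg -2.84
```

>>> {"method": "play_rows", "body": {"increments": [{"translation": [3.54,-2.87,0],"yaw": -1},{"translation": [3.54,-2.87,0],"yaw": -1},{"translation": [3.54,-2.87,0],"yaw": -1},{"translation": [3.54,-2.87,0],"yaw": 0},{"translation": [3.54,-2.87,0],"yaw": 0},{"translation": [3.54,-2.87,0],"yaw": 0},{"translation": [3.54,-2.87,0],"yaw": 0},{"translation": [3.54,-2.87,0],"yaw": 0},{"translation": [3.54,-2.87,0],"yaw": 0},{"translation": [3.54,-2.87,0],"yaw": 0},{"translation": [3.54,-2.87,0],"yaw": 0},{"translation": [3.54,-2.87,0],"yaw": 0},{"translation": [3.54,-2.87,0],"yaw": 0},{"translation": [3.54,-2.87,0],"yaw": 0},{"translation": [3.54,-2.87,0],"yaw": 0}]}}

```text
time: 3.98
tool_pos: [0.552, 0.0078, 0.4128]
tcp_rot: [-3.137, 0.003, -1.765]
ft_force: [0.5, 1.2, -0.3]
finger_gap: 0.0851
```

```bash
python3 -c "
from h import *
to([.612,-.196,.40],-1.772)"
```

```text
t 3.98 pos [0.552  0.0078 0.4128] rot [-3.137e+00  3.000e-03 -1.765e+00] F [ 0.5  1.2 -0.3] gap 0.0851 q [ 0.37  0.09  0.03 -0.   -1.51 -0.56]
need cm tool xyz [18.85 -9.82  1.26] yaw deg 0.41
```

>>> {"method": "play_rows", "body": {"increments": [{"translation": [3.77,-1.96,0],"yaw": 0},{"translation": [3.77,-1.96,0],"yaw": 0},{"translation": [3.77,-1.96,0],"yaw": 0},{"translation": [3.77,-1.96,0],"yaw": 0},{"translation": [3.0,-1.5,0],"yaw": 0},{"translation": [0,0,0],"yaw": 0}]}}

```text
time: 4.72
tool_pos: [0.6105, -0.1974, 0.4114]
tcp_rot: [-3.138, 0.003, -1.769]
ft_force: [-0.4, 0.8, 0.1]
finger_gap: 0.0851
```

```bash
python3 - <<'E'
from h import *
to([.612,-.196,.307],-1.772)
a=snapshot('top'); s=snapshot('scene')
save('v1',np.hstack([cv2.resize(a[95:215,325:445],(400,400),interpolation=cv2.INTER_CUBIC),cv2.resize(s[80:240,170:330],(400,400),interpolation=cv2.INTER_CUBIC)]))
E
```

```text
t 4.72 pos [ 0.6105 -0.1974  0.4114] rot [-3.138e+00  3.000e-03 -1.769e+00] F [-0.4  0.8  0.1] gap 0.0851 q [-0.01  0.25  0.22 -0.   -1.54 -0.19]
need cm tool xyz [-0.13 -0.09 10.44] yaw deg 0.19
```

View pics/v1.png

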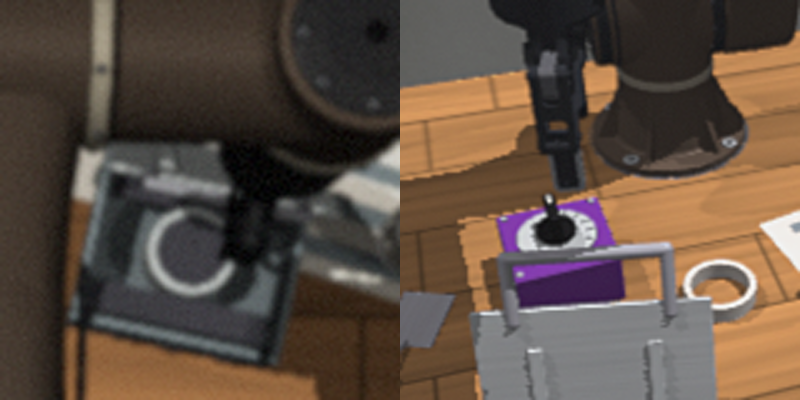

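```bash
python3 - <<'E'
from h import *
print(proj('scene',[[.6105,-.1974,.3974+.013]]), proj('top',[[.6105,-.1974,.3974+.013]]))
E
```

```text
[[237.59919622 140.35654777]] [[397.98625985 148.16194456]]
```

>>> {"method": "play_rows", "body": {"increments": [{"translation": [-0.13,-0.09,2],"yaw": 0},{"translation": [0,0,2],"yaw": 0},{"translation": [0,0,2],"yaw": 0},{"translation": [0,0,2],"yaw": 0},{"translation": [0,0,1],"yaw": 0}]}}

```text
time: 5.45
tool_pos: [0.6119, -0.1886, 0.3233]
tcp_rot: [-3.131, 0.005, -1.761]
ft_force: [0.3, -0.1, 0.2]
finger_gap: 0.085
```

```bash
python3 - <<'E'
from h import *
to([.612,-.196,.307],-1.772)
s=snapshot('scene')
save('v2',cv2.resize(s[80:240,170:330],(600,600),interpolation=cv2.INTER_CUBIC))
E
```

```text
t 5.45 pos [ 0.6119 -0.1886  0.3233] rot [-3.131  0.005 -1.761] F [ 0.3 -0.1  0.2] gap 0.085 q [ 0.    0.26  0.05 -0.   -1.35 -0.19]
need cm tool xyz [ 0.73 -0.13  1.62] yaw deg 0.64
```

View pics/v2.png

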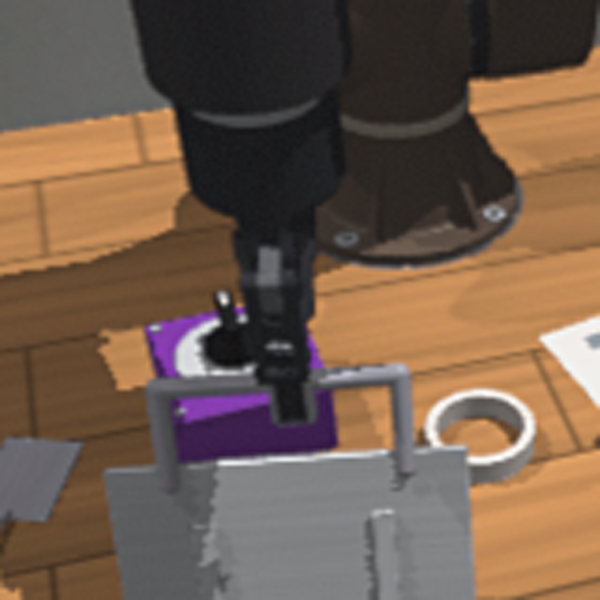

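The near finger stands on the camera side of the bar at about (290,400) and the other behind it, so the bar is straddled. Down the rest and close.

>>> {"method": "play_rows", "body": {"increments": [{"translation": [0.6,-0.1,1.0],"yaw": 0.6},{"translation": [0.2,-0.1,0.7],"yaw": 0},{"translation": [0,0,0],"yaw": 0}]}}

```text
time: 5.88
tool_pos: [0.6129, -0.1967, 0.3058]
tcp_rot: [-3.13, 0.005, -1.771]
ft_force: [-0.6, 0.1, -1.2]
finger_gap: 0.085
```

>>> {"method": "play_rows", "body": {"increments": [{"translation": [0,0,0],"yaw": 0},{"translation": [0,0,0],"yaw": 0},{"translation": [0,0,0],"yaw": 0},{"translation": [0,0,0],"yaw": 0}], "grip": 0}}

```text
time: 6.38
tool_pos: [0.6128, -0.1971, 0.307]
tcp_rot: [-3.129, 0.005, -1.771]
ft_force: [-4.6, 1.9, 3.8]
finger_gap: 0.0116
```

```bash
python3 - <<'E'
from h import *
to([.612,-.196,.307],-1.772)
s=snapshot('scene')
save('v3',cv2.resize(s[80:240,170:330],(600,600),interpolation=cv2.INTER_CUBIC))
E
```

```text
t 6.38 pos [ 0.6128 -0.1971  0.307 ] rot [-3.129  0.005 -1.771] F [-4.6  1.9  3.8] gap 0.0116 q [-0.01  0.27  0.03 -0.   -1.31 -0.19]
need cm tool xyz [-0.09  0.1  -0.  ] yaw deg 0.03
```

View pics/v3.png

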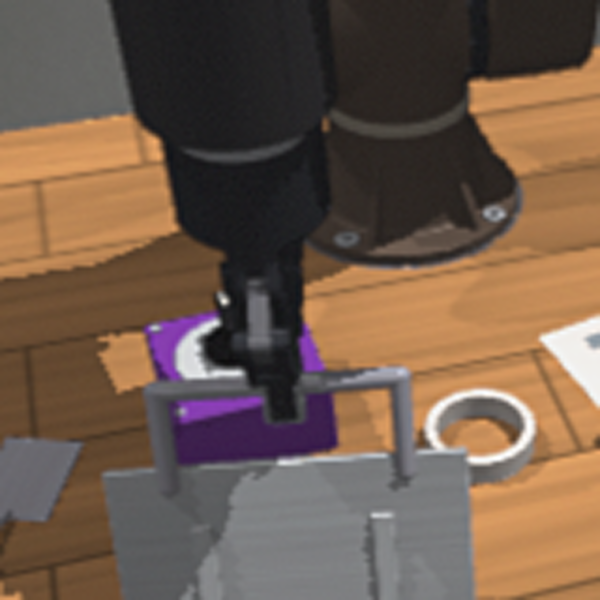

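The fingers are shut on the bar at (285,390), with a gap of 11.6 mm against the bar's 12 mm. Next I work out the arc steps.

```bash
cat >> h.py <<'E'
def arc(n=8,dth=.06,end=-.01):
    x,y,yaw,th=np.load('mix.npy'); o=get_obs(); R=Rn.from_euler('xyz',o['tcp_rot'])
    g=np.array(o['tool_pos'])-R.apply([0,0,.005])
    ex=np.array([np.cos(yaw),np.sin(yaw),0]); d=g-[x,y,.103]
    a=-d@ex; t=np.arctan2(d[2],a); r=np.hypot(a,d[2])
    print('theta',round(t,3),'r',round(r,4),'lat',round(d@[-np.sin(yaw),np.cos(yaw),0],4),'F',np.round(o['ft_force'],1),'T',np.round(o['ft_torque'],2),'rot',np.round(o['tcp_rot'],3),'gap',round(float(o['finger_gap']),4),'t',o['time'])
    p=g
    for i in range(n):
        t2=max(t-dth*(i+1),end); q=d-ex*(d@ex); q=np.array([x,y,0])+(d-(d@ex)*ex)*[1,1,0]-ex*r*np.cos(t2)+[0,0,.103+r*np.sin(t2)]
        print(round(t2,3),np.round(R.inv().apply(q-p)*100,2)); p=q
E
python3 -c "
from h import *
arc(8,.05)"
```

```text
theta 1.193 r 0.225 lat -0.0005 F [-3.8  0.6  2.8] T [ 0.2   1.09 -0.  ] rot [-3.129  0.005 -1.771] gap 0.0099 t 6.425
1.143 [0.   1.04 0.43]
1.093 [0.   1.02 0.48]
1.043 [0.   0.99 0.53]
0.993 [0.   0.96 0.58]
0.943 [0.   0.93 0.63]
0.893 [0.   0.9  0.67]
0.843 [0.   0.87 0.72]
0.793 [0.   0.83 0.76]
```

>>> {"method": "play_rows", "body": {"increments": [{"translation": [0,1.04,0.43],"yaw": 0},{"translation": [0,1.02,0.48],"yaw": 0},{"translation": [0,0.99,0.53],"yaw": 0},{"translation": [0,0.96,0.58],"yaw": 0}]}}

```text
time: 6.92
tool_pos: [0.575, -0.1894, 0.2887]
tcp_rot: [-3.12, 0.005, -1.771]
ft_force: [-1.1, 0.9, 7.6]
finger_gap: 0.0098
```

```bash
python3 -c "
from h import *
arc(8,.05)"
```

```text
theta 1.003 r 0.2262 lat -0.0005 F [-1.1  0.9  7.6] T [ 0.19 -0.32 -0.01] rot [-3.12   0.005 -1.771] gap 0.0098 t 6.925
0.953 [0.   0.95 0.61]
0.903 [0.   0.92 0.66]
0.853 [0.   0.89 0.7 ]
0.803 [0.   0.85 0.75]
0.753 [0.   0.81 0.79]
0.703 [0.   0.77 0.83]
0.653 [0.   0.73 0.87]
0.603 [0.   0.68 0.9 ]
```

>>> {"method": "play_rows", "body": {"increments": [{"translation": [0,0.95,0.61],"yaw": 0},{"translation": [0,0.92,0.66],"yaw": 0},{"translation": [0,0.89,0.7],"yaw": 0},{"translation": [0,0.85,0.75],"yaw": 0},{"translation": [0,0.81,0.79],"yaw": 0},{"translation": [0,0.77,0.83],"yaw": 0}]}}

```text
time: 7.68
tool_pos: [0.5207, -0.1783, 0.2412]
tcp_rot: [-3.12, 0.005, -1.771]
ft_force: [-0.4, 0.4, 4.7]
finger_gap: 0.0099
```

```bash
python3 -c "
from h import *
arc(8,.05)"
```

```text
theta 0.68 r 0.2278 lat -0.0005 F [-0.4  0.4  4.7] T [-0.08 -0.35 -0.02] rot [-3.12   0.005 -1.771] gap 0.0099 t 7.675
0.63 [0.   0.71 0.89]
0.58 [0.   0.67 0.92]
0.53 [0.   0.62 0.95]
0.48 [0.   0.57 0.98]
0.43 [0.   0.52 1.01]
0.38 [0.   0.47 1.04]
0.33 [0.   0.42 1.06]
0.28 [0.   0.37 1.08]
```

>>> {"method": "play_rows", "body": {"increments": [{"translation": [0,0.66,0.89],"yaw": 0},{"translation": [0,0.62,0.92],"yaw": 0},{"translation": [0,0.57,0.95],"yaw": 0},{"translation": [0,0.52,0.98],"yaw": 0},{"translation": [0,0.47,1.01],"yaw": 0}]}}

```text
time: 8.3
tool_pos: [0.4876, -0.1716, 0.1885]
tcp_rot: [-3.128, 0.005, -1.772]
ft_force: [-4.3, 1.5, 3.4]
finger_gap: 0.0102
```

```bash
python3 -c "
from h import *
arc(10,.035)"
```

```text
theta 0.405 r 0.2295 lat -0.0006 F [-4.3  1.5  3.4] T [0.38 0.97 0.01] rot [-3.128  0.005 -1.772] gap 0.0102 t 8.3
0.37 [0.   0.31 0.74]
0.335 [0.   0.29 0.75]
0.3 [0.   0.26 0.76]
0.265 [0.   0.23 0.77]
0.23 [0.   0.21 0.78]
0.195 [0.   0.18 0.78]
0.16 [0.   0.15 0.79]
0.125 [0.   0.13 0.79]
0.09 [0.  0.1 0.8]
0.055 [0.   0.07 0.8 ]
```

>>> {"method": "play_rows", "body": {"increments": [{"translation": [0,0.29,0.74],"yaw": 0},{"translation": [0,0.27,0.75],"yaw": 0},{"translation": [0,0.24,0.76],"yaw": 0},{"translation": [0,0.21,0.77],"yaw": 0},{"translation": [0,0.18,0.78],"yaw": 0}]}}

```text
time: 8.93
tool_pos: [0.4726, -0.1686, 0.1457]
tcp_rot: [-3.134, 0.005, -1.773]
ft_force: [-3.7, 0.6, 2.1]
finger_gap: 0.0097
```

```bash
python3 -c "
from h import *
arc(10,.03)"
```

```text
theta 0.208 r 0.2311 lat -0.0006 F [-3.7  0.6  2.1] T [ 0.37  1.23 -0.03] rot [-3.134  0.005 -1.773] gap 0.0097 t 8.925
0.178 [0.   0.14 0.68]
0.148 [0.   0.12 0.68]
0.118 [0.   0.1  0.69]
0.088 [0.   0.08 0.69]
0.058 [0.   0.06 0.69]
0.028 [0.   0.03 0.69]
-0.002 [0.   0.01 0.69]
-0.01 [0.   0.   0.18]
-0.01 [0. 0. 0.]
-0.01 [0. 0. 0.]
```

>>> {"method": "play_rows", "body": {"increments": [{"translation": [0,0.1,0.6],"yaw": 0},{"translation": [0,0.08,0.6],"yaw": 0},{"translation": [0,0.06,0.6],"yaw": 0},{"translation": [0,0.04,0.6],"yaw": 0},{"translation": [0,0.02,0.6],"yaw": 0}]}}

```text
time: 9.55
tool_pos: [0.4668, -0.1674, 0.1117]
tcp_rot: [-3.14, 0.004, -1.774]
ft_force: [-5.1, 2.0, 3.2]
finger_gap: 0.0101
```

```bash
python3 -c "
from h import *
arc(3,.03)"
```

```text
theta 0.059 r 0.2324 lat -0.0006 F [-5.1  2.   3.2] T [0.6  1.46 0.03] rot [-3.14   0.004 -1.774] gap 0.0101 t 9.55
0.029 [0.   0.03 0.7 ]
-0.001 [0.   0.01 0.7 ]
-0.01 [ 0.   -0.    0.21]
```

>>> {"method": "play_rows", "body": {"increments": [{"translation": [0,0,0.5],"yaw": 0},{"translation": [0,0,0.5],"yaw": 0},{"translation": [0,0,0.4],"yaw": 0},{"translation": [0,0,0.2],"yaw": 0}]}}

```text
time: 10.05
tool_pos: [0.4656, -0.1672, 0.0933]
tcp_rot: [3.141, 0.004, -1.774]
ft_force: [-4.3, 1.2, 1.2]
finger_gap: 0.0098
```

```bash
python3 -c "
from h import *
arc(1,.03)"
```

```text
theta -0.02 r 0.2333 lat -0.0006 F [-4.3  1.2  1.2] T [0.4  1.19 0.06] rot [ 3.141  0.004 -1.774] gap 0.0098 t 10.05
-0.01 [-0.    0.   -0.24]
```

```bash
python3 - <<'E'
from h import *
s=snapshot('scene');a=snapshot('top')
save('v4',np.hstack([cv2.resize(a[125:225,330:430],(400,400),interpolation=cv2.INTER_CUBIC),cv2.resize(s[130:310,160:340],(400,400),interpolation=cv2.INTER_CUBIC)]))
E
```

```text
(no output)
```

View pics/v4.png

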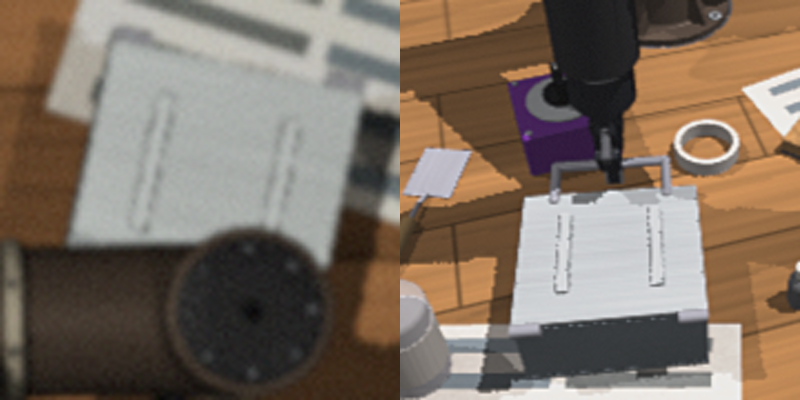

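The cover looks shut or nearly so; the bar is still between the fingers at (612,165). I press down in small steps until the force rises.

>>> {"method": "play_rows", "body": {"increments": [{"translation": [0,0,0.2],"yaw": 0},{"translation": [0,0,0.2],"yaw": 0}]}}

```text
time: 10.4
tool_pos: [0.4657, -0.1672, 0.093]
tcp_rot: [3.141, 0.003, -1.772]
ft_force: [-14.4, 8.9, 29.4]
finger_gap: 0.0101
```

>>> {"method": "play_rows", "body": {"increments": [{"translation": [0,0,0.2],"yaw": 0},{"translation": [0,0,0],"yaw": 0}]}}

```text
time: 10.65
tool_pos: [0.4657, -0.1672, 0.0936]
tcp_rot: [-3.14, 0.004, -1.772]
ft_force: [-3.4, 0.8, -2.3]
finger_gap: 0.0101
```

Upward force 29 N with no travel, so it is on the stop. I release and rise straight up.

>>> {"method": "play_rows", "body": {"increments": [{"translation": [0,0,0],"yaw": 0},{"translation": [0,0,0],"yaw": 0},{"translation": [0,0,0],"yaw": 0}], "grip": 3}}

```text
time: 11.02
tool_pos: [0.4689, -0.1674, 0.0947]
tcp_rot: [-3.134, 0.004, -1.771]
ft_force: [-0.4, 0.7, 0.4]
finger_gap: 0.03
```

```bash
python3 - <<'E'
from h import *
arc(1)
s=snapshot('scene')
save('v5',cv2.resize(s[180:250,210:300],(720,560),interpolation=cv2.INTER_CUBIC))
E
```

```text
theta -0.014 r 0.23 lat -0.0002 F [-0.4  0.7  0.4] T [-0.01  0.01  0.  ] rot [-3.134  0.004 -1.771] gap 0.03 t 11.025
-0.01 [-0.   0.  -0.1]
```

View pics/v5.png

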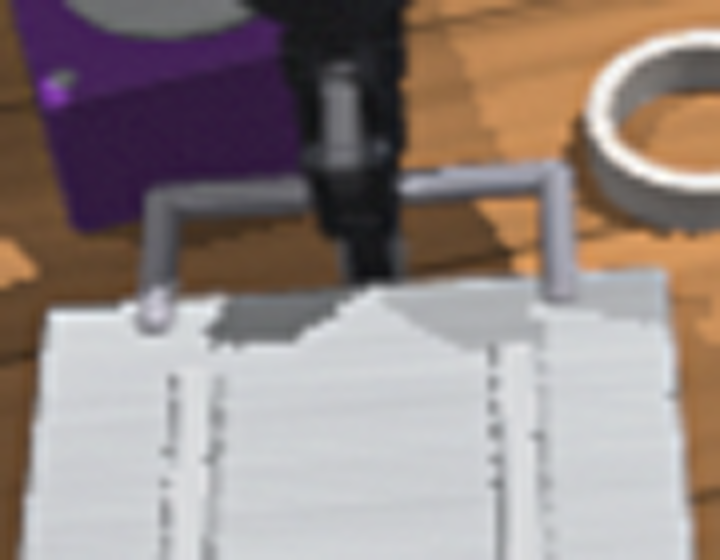

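Forces are near zero, so the gripper is clear of the bar. Rising.

>>> {"method": "play_rows", "body": {"increments": [{"translation": [0,0,-0.5],"yaw": 0},{"translation": [0,0,-0.8],"yaw": 0},{"translation": [0,0,-1],"yaw": 0}]}}

```text
time: 11.45
tool_pos: [0.4687, -0.1675, 0.1185]
tcp_rot: [-3.135, 0.003, -1.771]
ft_force: [0.5, -0.9, 0.1]
finger_gap: 0.0305
```

>>> {"method": "play_rows", "body": {"increments": [{"translation": [0,0,-2],"yaw": 0},{"translation": [0,0,-3],"yaw": 0},{"translation": [0,0,-4],"yaw": 0},{"translation": [0,0,-3],"yaw": 0},{"translation": [0,0,0],"yaw": 0}]}}

```text
time: 12.08
tool_pos: [0.468, -0.168, 0.247]
tcp_rot: [-3.131, 0.004, -1.77]
ft_force: [-0.3, 0.3, -0.0]
finger_gap: 0.0299
```

```bash
python3 - <<'E'
from h import *
to([.581,.181,.2],.11)
s=snapshot('scene');a=snapshot('top')
save('v6',np.hstack([cv2.resize(a[125:225,330:430],(400,400),interpolation=cv2.INTER_CUBIC),cv2.resize(s[180:290,205:315],(400,400),interpolation=cv2.INTER_CUBIC)]))
save('v7',np.hstack([cv2.resize(a[144:204,233:293],(400,400),interpolation=cv2.INTER_CUBIC),cv2.resize(s[185:245,360:420],(400,400),interpolation=cv2.INTER_CUBIC)]))
for c in('top','scene'):
  for d in cut_out(c,'run_knob')[:3]:
    m=d['pixels'];ys,xs=np.nonzero(m);print(c,d['confidence'],d['xy'],xs.min(),xs.max(),ys.min(),ys.max(),xs.mean(),ys.mean())
E
```

```text
t 12.07 pos [ 0.468 -0.168  0.247] rot [-3.131  0.004 -1.77 ] F [-0.3  0.3 -0. ] gap 0.0299 q [ 0.05  0.06 -0.37 -0.   -1.13 -0.25]
need cm tool xyz [-36.43  -4.11   4.88] yaw deg -107.73
top 0.63 [384.8, 267.2] 378 391 261 276 384.3176470588235 268.7529411764706
top 0.59 [261.2, 171.9] 254 268 163 179 260.9271844660194 171.3106796116505
top 0.42 [179.0, 154.6] 159 197 139 173 177.8925855513308 155.8393536121673
scene 0.51 [391.3, 208.6] 383 401 197 218 391.38795986622074 208.7123745819398
scene 0.46 [229.9, 172.1] 224 239 158 177 230.79166666666666 169.53645833333334
scene 0.16 [344.4, 188.0] 332 361 176 203 346.10820895522386 189.42910447761193
```

View pics/v6.png

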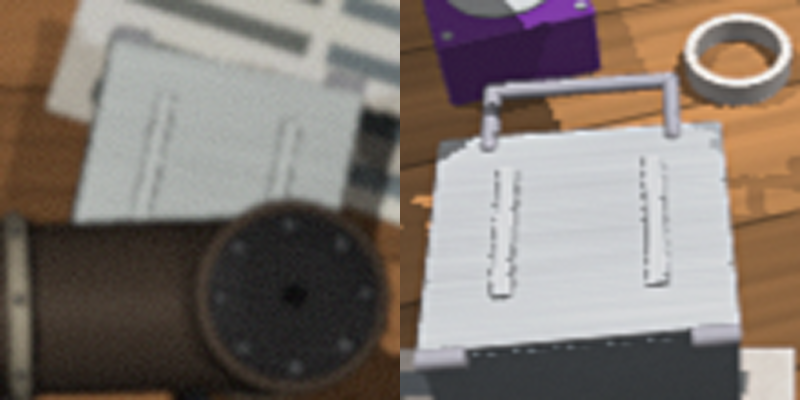

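View pics/v7.png

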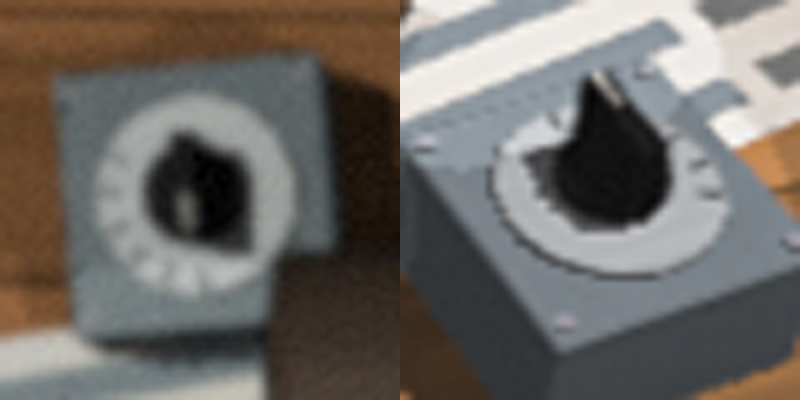

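```bash
python3 - <<'E'
from h import *
from fit import M
np.set_printoptions(precision=4,suppress=True)
print('dial top',back('top',(233+196*.15,144+195*.15),.073),'scene',back('scene',(360+(608-400)*.15,185+188*.15),.073))
print('pointer front end, scene',back('scene',(360+(595-400)*.15,185+73*.15),.118),'line other end',back('scene',(360+(622-400)*.15,185+107*.15),.118))
for uv in [(427,142),(645,68),(795,243),(567,322)]: print('screw',back('scene',(360+(uv[0]-400)*.15,185+uv[1]*.15),.071))
# cover shut check: triangulate bar height
x,y,yaw,th=np.load('mix.npy')
for u,v in [(490,92),(675,80)]:
    print('bar end obs',205+(u-400)*.275,180+v*.275)
for t in (0,.03,.1):
    print(t,proj('scene',M(x,y,yaw,[[-.225*np.cos(t),-.065,.103+.225*np.sin(t)],[-.225*np.cos(t),.065,.103+.225*np.sin(t)]])).ravel())
E
```

```text
dial top [0.5824 0.183  0.073 ] scene [0.5833 0.187  0.073 ]
pointer front end, scene [0.5598 0.1849 0.118 ] line other end [0.5811 0.1865 0.118 ]
screw [0.5344 0.1266 0.071 ]
screw [0.5202 0.2363 0.071 ]
screw [0.6325 0.2474 0.071 ]
screw [0.6435 0.1398 0.071 ]
bar end obs 229.75 205.3
bar end obs 280.625 202.0
0 [230.5873 207.0671 279.4748 203.7692]
0.03 [230.2168 205.2992 279.3423 202.0075]
0.1 [229.324  201.3244 279.0407 198.0437]
```

The cover lies flat in the picture: bar ends at (230,205) and (281,202), within about 2 px of the shut model. The knob is still at home. Knob axis is (0.583, 0.185), box yaw about 0.11. Now I turn the jaws.

>>> {"method": "play_rows", "body": {"increments": [{"translation": [0,0,0],"yaw": -10},{"translation": [0,0,0],"yaw": -10},{"translation": [0,0,0],"yaw": -10},{"translation": [0,0,0],"yaw": -10},{"translation": [0,0,0],"yaw": -10},{"translation": [0,0,0],"yaw": -10},{"translation": [0,0,0],"yaw": -10},{"translation": [0,0,0],"yaw": -10},{"translation": [0,0,0],"yaw": -10},{"translation": [0,0,0],"yaw": -10},{"translation": [0,0,0],"yaw": -7},{"translation": [0,0,0],"yaw": 0}], "grip": 6}}

```text
time: 13.78
tool_pos: [0.4594, -0.1674, 0.2297]
tcp_rot: [-3.135, 0.022, 0.157]
ft_force: [0.0, 0.4, -0.0]
finger_gap: 0.0599
```

```bash
python3 -c "
from h import *
to([.583,.185,.2],.11)"
```

```text
t 13.78 pos [ 0.4594 -0.1674  0.2297] rot [-3.135  0.022  0.157] F [ 0.   0.4 -0. ] gap 0.0599 q [ 0.05  0.07 -0.39 -0.   -1.13  1.68]
need cm tool xyz [ 17.77 -32.86   2.8 ] yaw deg 2.68
```

>>> {"method": "play_rows", "body": {"increments": [{"translation": [2.2,-4.1,-0.2],"yaw": 1.3},{"translation": [2.2,-4.1,-0.2],"yaw": 1.3},{"translation": [2.2,-4.1,-0.2],"yaw": 0},{"translation": [2.2,-4.1,-0.2],"yaw": 0},{"translation": [2.2,-4.1,-0.2],"yaw": 0},{"translation": [2.2,-4.1,0],"yaw": 0},{"translation": [2.2,-4.1,0],"yaw": 0},{"translation": [2,-3.8,0],"yaw": 0},{"translation": [0,0,0],"yaw": 0}]}}

```text
time: 14.9
tool_pos: [0.6001, 0.1841, 0.2304]
tcp_rot: [-3.14, 0.033, 0.076]
ft_force: [0.3, -1.3, 0.5]
finger_gap: 0.06
```

```bash
python3 -c "
from h import *
to([.583,.185,.16],.11)"
```

```text
t 14.9 pos [0.6001 0.1841 0.2304] rot [-3.14   0.033  0.076] F [ 0.3 -1.3  0.5] gap 0.06 q [ 0.6   0.31 -0.09 -0.02 -1.2   1.06]
need cm tool xyz [-1.47 -0.21  7.09] yaw deg -1.95
```

>>> {"method": "play_rows", "body": {"increments": [{"translation": [-0.8,-0.1,1.7],"yaw": -1},{"translation": [-0.6,-0.1,1.7],"yaw": -1},{"translation": [0,0,1.8],"yaw": 0},{"translation": [0,0,1.0],"yaw": 0},{"translation": [0,0,0],"yaw": 0}]}}

```text
time: 15.52
tool_pos: [0.5818, 0.1826, 0.1647]
tcp_rot: [3.141, 0.037, 0.1]
ft_force: [-1.2, -0.3, 0.0]
finger_gap: 0.0596
```

```bash
python3 - <<'E'
from h import *
to([.583,.185,.102],.11)
s=snapshot('scene');a=snapshot('top')
save('v8',np.hstack([cv2.resize(a[134:214,223:303],(400,400),interpolation=cv2.INTER_CUBIC),cv2.resize(s[165:245,350:430],(400,400),interpolation=cv2.INTER_CUBIC)]))
E
```

```text
t 15.53 pos [0.5818 0.1826 0.1647] rot [3.141 0.037 0.1  ] F [-1.2 -0.3  0. ] gap 0.0596 q [ 0.61  0.34 -0.21 -0.02 -1.06  1.07]
need cm tool xyz [ 0.38 -0.23  6.26] yaw deg -0.57
```

View pics/v8.png

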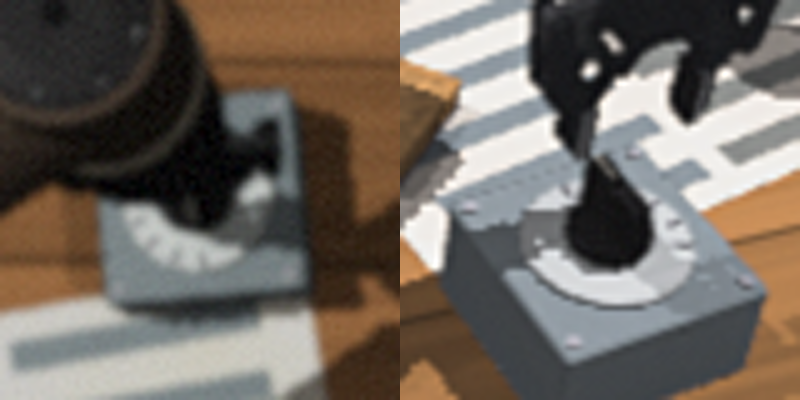

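The fingers stand above the knob with the bar between them (scene fingers at about (578,130) and (690,100), bar at (608,170)). I descend.

>>> {"method": "play_rows", "body": {"increments": [{"translation": [0.2,-0.13,1.5],"yaw": -0.6},{"translation": [0.2,-0.1,1.5],"yaw": 0},{"translation": [0,0,1.5],"yaw": 0},{"translation": [0,0,1.0],"yaw": 0},{"translation": [0,0,0],"yaw": 0}]}}

```text
time: 16.25
tool_pos: [0.5845, 0.1857, 0.107]
tcp_rot: [-3.141, 0.035, 0.111]
ft_force: [0.3, -0.5, -0.8]
finger_gap: 0.0597
```

```bash
python3 - <<'E'
from h import *
to([.583,.185,.102],.11)
s=snapshot('scene')
save('v9',cv2.resize(s[165:245,350:430],(600,600),interpolation=cv2.INTER_CUBIC))
E
```

```text
t 16.25 pos [0.5845 0.1857 0.107 ] rot [-3.141  0.035  0.111] F [ 0.3 -0.5 -0.8] gap 0.0597 q [ 0.61  0.4  -0.26 -0.02 -0.94  1.08]
need cm tool xyz [-0.14  0.05  0.5 ] yaw deg 0.08
```

View pics/v9.png

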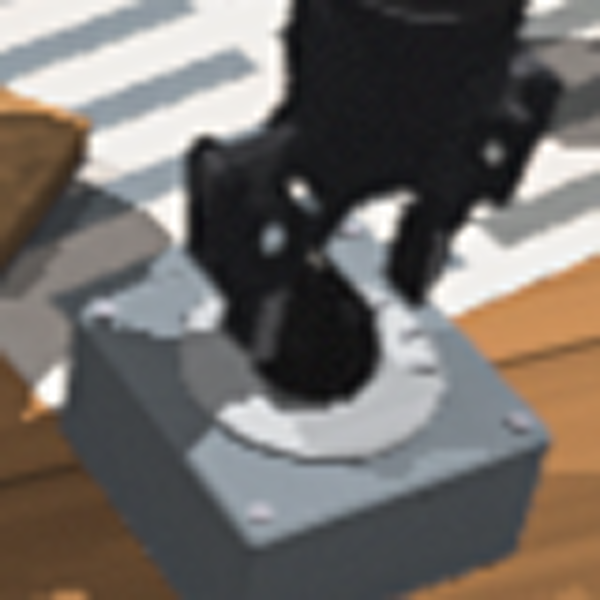

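>>> {"method": "play_rows", "body": {"increments": [{"translation": [-0.1,0,0.4],"yaw": 0},{"translation": [0,0,0],"yaw": 0}]}}

```text
time: 16.55
tool_pos: [0.5841, 0.186, 0.1041]
tcp_rot: [-3.14, 0.033, 0.112]
ft_force: [0.3, 0.6, 0.2]
finger_gap: 0.0601
```

>>> {"method": "play_rows", "body": {"increments": [{"translation": [0,0,0],"yaw": 0},{"translation": [0,0,0],"yaw": 0},{"translation": [0,0,0],"yaw": 0},{"translation": [0,0,0],"yaw": 0}], "grip": 0}}

```text
time: 17.05
tool_pos: [0.5846, 0.1856, 0.1052]
tcp_rot: [-3.14, 0.032, 0.112]
ft_force: [-0.1, 0.8, -1.7]
finger_gap: 0.013
```

```bash
python3 - <<'E'
from h import *
to([.583,.185,.102],.11); print(get_obs()['ft_torque'])
s=snapshot('scene')
save('v10',cv2.resize(s[165:245,350:430],(600,600),interpolation=cv2.INTER_CUBIC))
E
```

```text
t 17.05 pos [0.5846 0.1856 0.1052] rot [-3.14   0.032  0.112] F [-0.1  0.8 -1.7] gap 0.013 q [ 0.62  0.4  -0.27 -0.02 -0.93  1.08]
need cm tool xyz [-0.15  0.04  0.32] yaw deg 0.09
[ 0.1507499  -0.21693164  0.0054764 ]
```

View pics/v10.png

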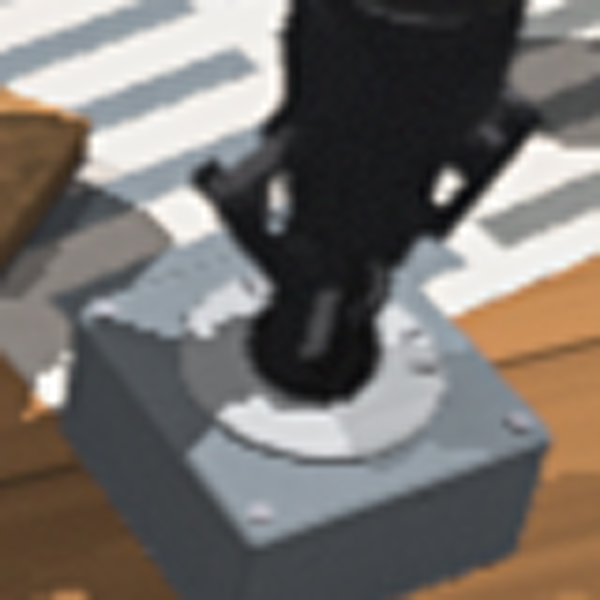

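The pads are shut on the knob, gap 13 mm. Home yaw is 0.112, so the third click is at tool yaw ≈ −1.145. I turn clockwise in stages.

>>> {"method": "play_rows", "body": {"increments": [{"translation": [0,0,0],"yaw": 4},{"translation": [0,0,0],"yaw": 4},{"translation": [0,0,0],"yaw": 4},{"translation": [0,0,0],"yaw": 4}]}}

```text
time: 17.6
tool_pos: [0.5846, 0.1848, 0.1052]
tcp_rot: [3.133, 0.031, -0.175]
ft_force: [-0.1, -1.9, 0.5]
finger_gap: 0.0132
```

```bash
python3 - <<'E'
from h import *
to([.5846,.1856,.1052],-1.145); print(get_obs()['ft_torque'])
E
```

```text
t 17.6 pos [0.5846 0.1848 0.1052] rot [ 3.133  0.031 -0.175] F [-0.1 -1.9  0.5] gap 0.0132 q [ 0.61  0.4  -0.27 -0.02 -0.93  0.79]
need cm tool xyz [-0.01 -0.08 -0.  ] yaw deg 55.58
[-0.46530181 -0.1647948   0.07043155]
```

>>> {"method": "play_rows", "body": {"increments": [{"translation": [0,0,0],"yaw": 4},{"translation": [0,0,0],"yaw": 4}]}}

```text
time: 17.85
tool_pos: [0.5845, 0.1844, 0.1052]
tcp_rot: [3.128, 0.029, -0.319]
ft_force: [-0.7, -2.5, 0.4]
finger_gap: 0.0129
```

>>> {"method": "play_rows", "body": {"increments": [{"translation": [0,0,0],"yaw": 4},{"translation": [0,0,0],"yaw": 4}]}}

```text
time: 18.1
tool_pos: [0.5844, 0.184, 0.1052]
tcp_rot: [3.124, 0.027, -0.463]
ft_force: [-1.0, -3.0, 0.4]
finger_gap: 0.013
```

>>> {"method": "play_rows", "body": {"increments": [{"translation": [0,0,0],"yaw": 4},{"translation": [0,0,0],"yaw": 4}]}}

```text
time: 18.35
tool_pos: [0.5842, 0.1837, 0.1052]
tcp_rot: [3.12, 0.025, -0.608]
ft_force: [-0.9, -3.2, -0.1]
finger_gap: 0.013
```

```bash
python3 - <<'E'
from h import *
to([.5846,.1856,.1052],-1.145); print(get_obs()['ft_torque'])
s=snapshot('scene')
save('v11',cv2.resize(s[165:245,350:430],(600,600),interpolation=cv2.INTER_CUBIC))
E
```

```text
t 18.35 pos [0.5842 0.1837 0.1052] rot [ 3.12   0.025 -0.608] F [-0.9 -3.2 -0.1] gap 0.013 q [ 0.61  0.4  -0.27 -0.02 -0.93  0.36]
need cm tool xyz [-0.08 -0.18 -0.  ] yaw deg 30.78
[-0.20379936 -0.12643606  0.1029256 ]
```

View pics/v11.png

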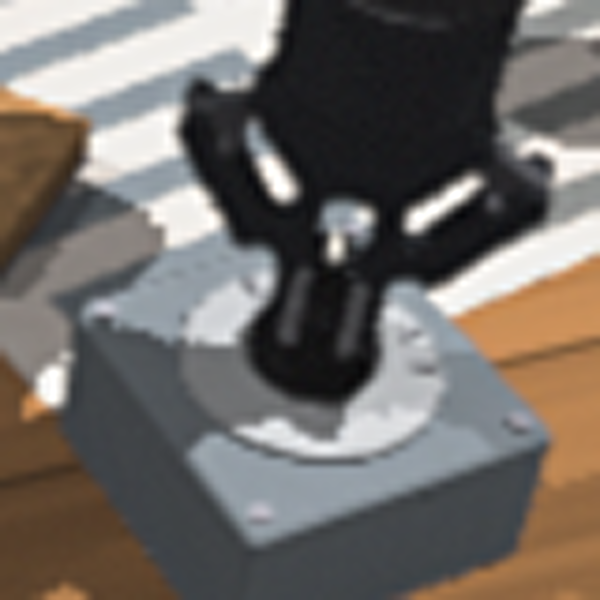

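The bar sits between both pads at (322,330) and turns with them (41° turned so far). On to just short of the third click.

>>> {"method": "play_rows", "body": {"increments": [{"translation": [0,0,0],"yaw": 4},{"translation": [0,0,0],"yaw": 4},{"translation": [0,0,0],"yaw": 4},{"translation": [0,0,0],"yaw": 4},{"translation": [0,0,0],"yaw": 4}]}}

```text
time: 19.02
tool_pos: [0.5835, 0.1829, 0.1052]
tcp_rot: [3.112, 0.016, -0.965]
ft_force: [-1.7, -3.2, -0.5]
finger_gap: 0.0135
```

>>> {"method": "play_rows", "body": {"increments": [{"translation": [0,0,0],"yaw": 3},{"translation": [0,0,0],"yaw": 3}]}}

```text
time: 19.27
tool_pos: [0.5833, 0.1827, 0.1052]
tcp_rot: [3.111, 0.014, -1.071]
ft_force: [-1.9, -2.9, 0.4]
finger_gap: 0.0129
```

```bash
python3 - <<'E'
from h import *
to([.5846,.1856,.1052],-1.145); print(get_obs()['ft_torque'])
E
```

```text
t 19.27 pos [0.5833 0.1827 0.1052] rot [ 3.111  0.014 -1.071] F [-1.9 -2.9  0.4] gap 0.0129 q [ 0.61  0.39 -0.27 -0.02 -0.93 -0.1 ]
need cm tool xyz [-0.19 -0.26 -0.  ] yaw deg 4.23
[-0.07519279 -0.2162924   0.14156531]
```

>>> {"method": "play_rows", "body": {"increments": [{"translation": [0,0,0],"yaw": 2.4},{"translation": [0,0,0],"yaw": 2.0},{"translation": [0,0,0],"yaw": 0}]}}

```text
time: 19.65
tool_pos: [0.583, 0.1824, 0.1052]
tcp_rot: [3.11, 0.012, -1.149]
ft_force: [-0.9, -2.6, 0.3]
finger_gap: 0.0129
```

```bash
python3 - <<'E'
from h import *
to([.5846,.1856,.1052],-1.145); print(get_obs()['ft_torque'])
s=snapshot('scene');a=snapshot('top')
save('v12',np.hstack([cv2.resize(a[144:204,233:293],(400,400),interpolation=cv2.INTER_CUBIC),cv2.resize(s[180:240,360:420],(400,400),interpolation=cv2.INTER_CUBIC)]))
save('v13',s)
E
```

```text
t 19.65 pos [0.583  0.1824 0.1052] rot [ 3.11   0.012 -1.149] F [-0.9 -2.6  0.3] gap 0.0129 q [ 0.61  0.39 -0.27 -0.02 -0.93 -0.18]
need cm tool xyz [-0.23 -0.27 -0.01] yaw deg -0.2
[-0.12423692 -0.33528887  0.23169554]
```

View pics/v12.png

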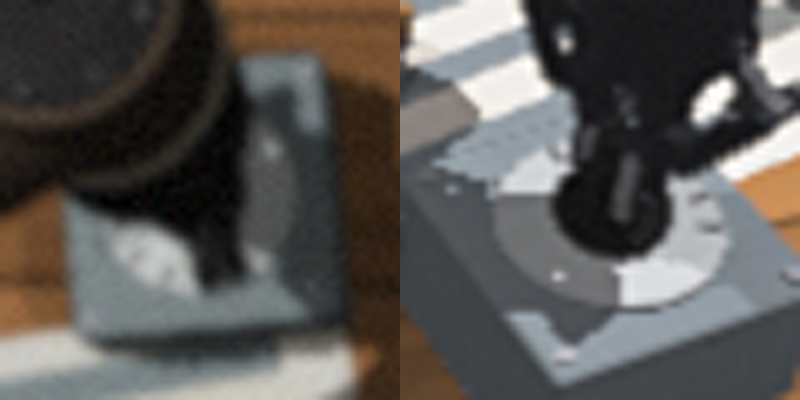

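View pics/v13.png

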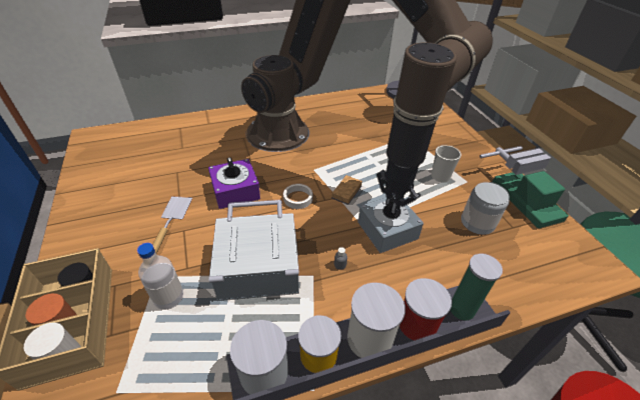

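The gripper has turned 1.261 rad since home with a constant gap. The moment is 0.23 N m, against about 0.2 expected on a click, and the cover is shut. I hold to check it stands still.

>>> {"method": "play_rows", "body": {"increments": [{"translation": [0,0,0],"yaw": 0},{"translation": [0,0,0],"yaw": 0},{"translation": [0,0,0],"yaw": 0},{"translation": [0,0,0],"yaw": 0}]}}

```text
time: 20.25
tool_pos: [0.583, 0.1825, 0.1052]
tcp_rot: [3.11, 0.011, -1.147]
ft_force: [-1.7, -2.4, 0.2]
finger_gap: 0.0127
```

```bash
python3 - <<'E'
from h import *
to([.583,.1824,.1052],-1.145); o=get_obs(); print(o['ft_torque'],np.round(o['dq'],3))
E
```

```text
t 20.25 pos [0.583  0.1825 0.1052] rot [ 3.11   0.011 -1.147] F [-1.7 -2.4  0.2] gap 0.0127 q [ 0.61  0.39 -0.27 -0.02 -0.93 -0.17]
need cm tool xyz [ 0.    0.01 -0.  ] yaw deg -0.1
[-0.27561913 -0.34769316  0.19154769] [-0.001  0.002 -0.001  0.001 -0.001  0.   ]
```

Still, moment 0.19 N m, as expected on a click. I hand in.

```bash
python3 -c "
from h import *
print(sign_off())"
```

```text
the job is handed in; nothing more can be done
None
```

I shut the mixer's cover and turned the run knob to the third click. I handed in at about 20 s of the 64 s, with the gripper still holding the knob; no verdict is reported.

- **Cover:** I gripped the bar and guided it down at about 0.4 rad/s, slower near the end. On the stop the upward force rose to 29 N with no further travel, and after I let go the cover lay flat in the picture.
- **Run knob:** I chose the grey control box, not the purple look-alike. The knob turned 1.259 rad clockwise, against 1.257 for the third click, going by the gripper's own turn. The twist read 0.19 N m, close to the 0.2 expected on a click. The arm stood still and the fingers were 12.7 mm apart on the 14 mm bar.
- **Other things on the bench:** in the last picture they look to be where they were; I did not measure them.

Three checks did not agree exactly:
- **Bar position:** in the picture the bar ends came out about 2 pixels off the shut model. The fitted hinge position also seemed 5–8 mm off along the arc. I relied on the felt stop instead.
- **Tool tilt:** the tool drifted up to 2° off vertical, which I could not correct with these moves.
- **Pointer:** it was hidden by the gripper at the end, so the click count rests on the turned angle and the twist, not on seeing it at the mark.

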